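# Slide a stage box over the sill into its gear bay

### The job

Put the black stage box away in the plywood gear bay, sliding it in under the shelf as you would a heavy one: tip its far edge up onto the raised sill while its near edge still rests on the bench, slide it over against the rubber bumpers at the back, and let its near edge down behind the sill so that it sits flat on the bay's floor, held between sill and bumpers. Do not ram, drop or force it down on the sill or crush the bumpers, leave the other things on the bench alone, and let go at the end.

Things in the scene. Friction and masses are not known exactly. Their poses are not given: they have to be found in the camera images.
- bay: Desktop gear bay of plywood, fixed to the bench, open at front and back. Origin: on the bench at the middle of its sill's front face; x points level into the bay, y left, z up. Floor of slick white laminate 6 mm above the bench. Two 18 mm cheeks, 152 mm clear between (y -76 to 76 mm), x = 0 to 174 mm, 48 mm high in front, sloping braces from x = 45 to 100 mm, 120 mm high at the back.
- sill: Waxed beech strip across the whole front of the bay, between the cheeks: 14 mm thick (x = 0 to 14 mm of the bay's frame), square edges, top 16 mm above the bench, which is 10 mm above the bay's floor. Same origin and axes as the bay. A push at handle height while the box weighs on the sill tips it far end down and makes it bind. A knock or press of over 70 N bruises the sill.
- bumpers: Two domed rubber bumpers, 18 mm round, 90 mm apart, on the back rail. Origin: amid their front tips, 21 mm above the bench, 142.5 mm into the bay when free. They give together along x, 6 N per mm. The box is 1.5 mm longer than the gap from sill to free bumpers: it squeezes them by that (9 N) when home, by about 2.6 mm (16 N) while its near edge goes down behind the sill. Over 19 N crushes them.
- box_centre (a point): Centre (half-way up) of the stage box: black steel, 130 mm long (x), 140 mm wide (y), 46 mm high, 0.6 to 0.95 kg, balanced at its middle, eight sockets on its lid (4 mm proud) and a steel bow handle across each end of the lid. x points to its far end, which faces the bay. It starts flat on the bench in front of the bay.
- far_handle (a point): Middle of the bar of the bow handle at the far end (towards the bay): round bar 10 mm thick along the box's y, about 80 mm straight, legs at its ends; bar centre 74 mm above the box's underside, 28 mm above its lid, 15 mm back from the far face. The box can pivot about a bar held between fingers. Axes as the box.
- near_handle (a point): The same at the near end (towards the robot): bar 15 mm in from the near face, 100 mm from the far bar. It lies higher than the bumpers: a push on it against them levers the near end up by about half the push, and floor friction takes 0 to 3 N of it. 16 to 20 N at the bar, the near end raised, brings the near edge clear behind the sill; with less it lands on the sill.
- far_edge (a point): Middle of the lower edge of the box's far face. Axes as the box.
- near_edge (a point): Middle of the lower edge of the box's near face. Axes as the box.
- screwdriver: Bystander: screwdriver lying on the bench beside the work.
- solder_reel: Bystander: grey reel, 56 mm across and 40 mm high, standing on its flange; origin under its centre.
- mug: Bystander: white mug, 78 mm across and 92 mm high; origin under its centre.
- bay_shelf (a point): Middle of the front edge of the shelf that joins the cheeks over the back part of the bay, on its underside: 100 mm into the bay and 108 mm above the bench. The shelf is 12 mm thick and runs back to x = 174 mm, so the box cannot be set in from above. Axes as the bay.
- bay_home (a point): Where the box's centre (half-way up) belongs: 79 mm into the bay, 29 mm above the bench; 6 mm of play to either side. Axes as the bay.
There are look-alikes about, which are no part of the job. What is shaped like the part that bears box_centre but blue, orange or red is not meant.

How it is judged:
On the way:
1. the box's far edge rests on the sill while its near edge is still on the bench (contact force between stagebox and sill above 0.5 N and height (world z) of far_edge above 0.0145 m and height (world z) of near_edge below 0.004 m and x of far_edge in the frame of bay above 0 m), for 0.2 s.
At the end, for the whole second after the job is handed in: The stage box sits flat on the bay's floor (both lower edges within 2.5 mm of it), its near face just behind the sill (within 4 mm), its far face on the bumpers, straight within 0.06 rad, at rest and let go (height (world z) of each of near_edge, far_edge below 0.0085 m and x of near_edge in the frame of bay between 0.012 and 0.018 m and x of far_edge in the frame of bumpers above -0.0015 m and angle between the x axis of box_centre and the x axis of bay, either way round below 0.06 rad and linear speed of stagebox below 0.01 m/s); the robot touches nothing.
It fails at once if the bumpers are crushed (over 19 N) (contact force between stagebox and bumpers above 19 N).
It fails at once if the box is rammed, dropped or forced down on the sill (over 70 N) (contact force between stagebox and sill above 70 N).
It fails at once if a bystander is moved more than 30 mm (distance of any of screwdriver, solder_reel, mug from where it was at the start of the episode above 0.03 m).
It also fails if it takes over 72 s, if anything falls off the work surface, if the arm or the gripper's body presses on something with over 40 N, if the wrist force passes 120 N, or if a joint passes its speed limit or range.

### The arm

A 6-joint arm with a two-finger parallel gripper is mounted at the origin on the work surface. World frame = base frame: x ahead of the robot, y to its left, z up, the work surface at z = 0. Lengths are in m, angles in rad, forces in N, time in s.
With the tool pointing down it reaches from about 0.275 to 0.75 m from the base axis. Payload 10.2 kg.
Tool frame: the origin (TCP) lies midway between the tips of the shut fingers; the grasp point (between the pads) lies 19 mm behind it; z points along the fingers, y is the direction in which the jaws open and shut (so a half turn about z gives the same grasp; the last joint's range is limited). The gripper opens to 88 mm and grips with 3 to 60 N. Pads are 18 mm wide; open, the fingers measure 123 mm over their backs; the gripper's body (75 mm by 187 mm) begins 45 mm behind the grasp point.
Start: joints at [-1.385, 0.313, 1.498, -0, 1.331, -0.223], TCP at [0.209, -0.482, 0.239] pointing down, gripper open.
Joint ranges: [-2.94, 2.94], [-0.97, 2.17], [0.19, 2.56], [-1.23, 4.37], [0.02, 3.11], [-2.88, 2.88]. Speed limits (rad/s): [2.39, 2.39, 3.01, 3.14, 3.14, 3.14].

### API

Orientations are given as a rotation vector (axis times angle).
In Python, from bench import observe, cams, bot gives the robot as it stands. The module is installed in compiled form; this text tells all that it offers.
- The arm moves only by the tool apply_moves, never from a script. Its argument "series" is text: rows parted by semicolons, each of 6 numbers parted by spaces: the shift along the world's x, y, z in m, then the turn, a rotation vector about the world's x, y, z in degrees. In form: x y z ax ay az; .... A call has 1 to 5 rows; each row is the pose to reach, as a shift and turn from the pose commanded when the call began; what a row does not reach only later rows make up. A row lasts 1/10 s, in which the tool goes at most 50 mm and 8.59 degrees, less where a joint would pass 70% of its speed; a pose out of reach is approached as far as the arm can. A call with a gripper value outside its range is refused whole. "grip" is the opening, from 0 (shut) to 1 (fully open), set as the call begins (left out, the last holds). The fingers move at their own pace and stop on an object; the grip force is fixed at half the most. Time passes only in rows, so rows that repeat a pose let the fingers close. It gives the time, the measured TCP pose, the force and the opening at its end, in the units of the state.
- observe(): the state, without advancing time (a new reading comes with each control period).
- cams.get_image(name): name is "scene" or "top" or "wrist"; returns the picture (480x640x3 uint8, red, green, blue); there is no depth.
- cams.get_calibration(name): a dict with "fx", "fy", "cx", "cy" (pixels), "origin" and "orientation" of the camera in the world. Camera axes: x right, y down, z forward; pixel columns grow to the right and rows downward; lengths in m; the calibration is good to about 2 mm. A picture is of the moment at which its call begins: read the wrist's pose just before it. get_calibration takes no time and is no camera call; for the wrist camera it gives the pose at the moment of the call.
- bot.job_done(): hands the job in, once; it reports no verdict.
The state is a dict: "time": time; "q": joint angles; "qd": joint speeds; "tau": joint torques, N m; "tcp_pos": TCP position; "tool_rot": TCP orientation; "contact_force": force on the tool from outside, world axes, zero at the start; "moment": the same for the moment, N m; "width": opening from 0.0 (shut) to 1.0 (fully open).
Only numpy, scipy, OpenCV 4.12 (cv2) and the standard library are available. Lean on these libraries where they do the work, as an engineer would, in place of code of your own. Each camera call takes 0.05 s, during which the arm holds its last target.

## Working session

There is one attempt and no reset: what is moved stays moved. The work goes in short steps, Python scripts to look and compute and a tool call to move; the robot and the scene stay as the last step left them, time stands still between calls to the robot, and variables do not carry over. Pictures are saved under pics/ and viewed, and the job is handed in when it is done.

Besides the shell and the picture viewer there is one more tool, called after "Call:" by a JSON object that holds its "api" and its "payload", one argument or row to a line. apply_moves: Moves the arm, as the interface text tells. Its arguments: {"type":"object","properties":{"series":{"type":"string"},"grip":{"type":"number"}},"required":["series"]}

```bash
mkdir -p pics
python3 - <<'E'
from bench import observe,cams,bot
import cv2
s=observe();print({k:s[k] for k in('time','tcp_pos','tool_rot','contact_force','width')})
for n in('scene','top'):
    cv2.imwrite(f'pics/{n}0.png',cams.get_image(n)[...,::-1]);print(n,cams.get_calibration(n))
E
```

```text
{'time': 0.0, 'tcp_pos': array([ 0.20863614, -0.48149443,  0.23816004]), 'tool_rot': array([-3.07494938e+00, -6.37429330e-01, -8.89127957e-06]), 'contact_force': array([-0.52126534, -0.15419143, -0.4446406 ]), 'width': 0.9999193766358779}
scene {'fx': 494.10495736703604, 'fy': 494.10495736703604, 'cx': 320.63125673533347, 'cy': 240.6897784747085, 'origin': array([ 1.03004869, -0.46424884,  0.65926064]), 'orientation': array([-2.08388236, -0.9233668 ,  0.4235145 ])}
top {'fx': 527.4642055020754, 'fy': 527.4642055020754, 'cx': 314.1287128591432, 'cy': 240.07389721293356, 'origin': array([0.37340941, 0.03821259, 1.0469478 ]), 'orientation': array([-2.12728354,  2.16907289, -0.19537173])}
```

View pics/scene0.png

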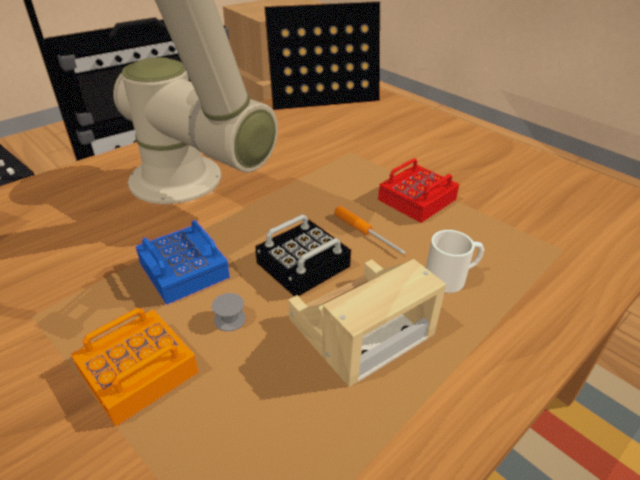

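View pics/top0.png

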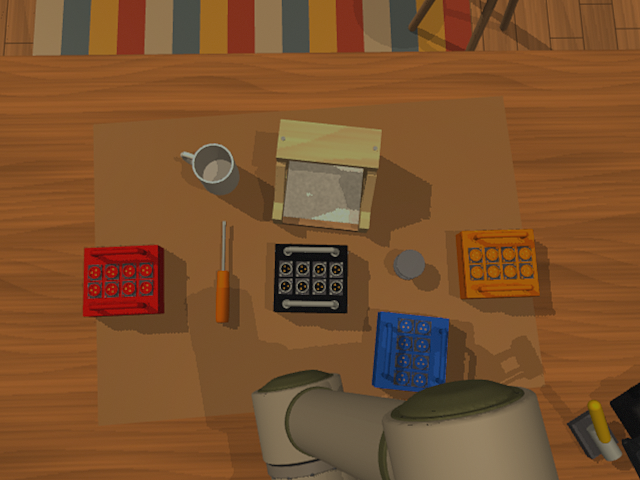

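The black box sits at about (311,279) in the top view, with the bay in front of it and the sill near (318,224). I'll enlarge this area.

Run:
```python
import cv2
a=cv2.imread('pics/top0.png')[110:320,250:400]
cv2.imwrite('pics/topc.png',cv2.resize(a[:110],None,fx=5,fy=5,interpolation=cv2.INTER_CUBIC))
cv2.imwrite('pics/topd.png',cv2.resize(a[100:],None,fx=5,fy=5,interpolation=cv2.INTER_CUBIC))
```

```text
(no output)
```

View pics/topc.png

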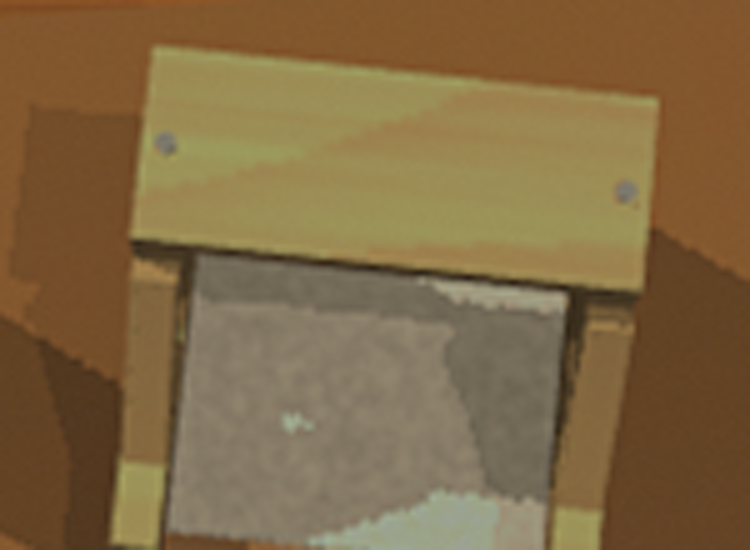

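View pics/topd.png

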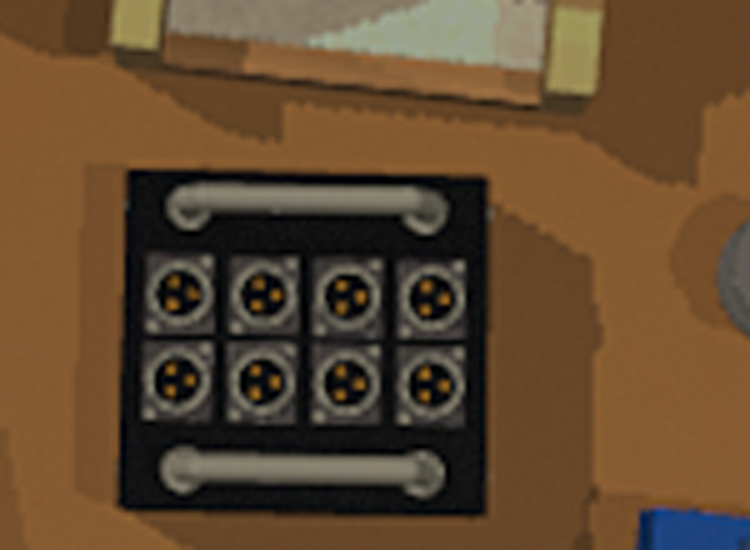

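```bash
cat > h.py <<'E'
import numpy as np,cv2
from scipy.optimize import least_squares
from scipy.spatial.transform import Rotation as R
from bench import observe,cams,bot
def proj(c,P):
    r=R.from_rotvec(c['orientation']).as_matrix()
    p=(np.atleast_2d(P)-c['origin'])@r
    return np.c_[c['fx']*p[:,0]/p[:,2]+c['cx'],c['fy']*p[:,1]/p[:,2]+c['cy']]
def place(v,L):
    L=np.array(L,float);c,s=np.cos(v[2]),np.sin(v[2])
    return np.c_[v[0]+c*L[:,0]-s*L[:,1],v[1]+s*L[:,0]+c*L[:,1],L[:,2]]
def fit(c,L,px,v0):
    px=np.array(px,float)
    f=lambda v:(proj(c,place(v,L))-px).ravel()
    r=least_squares(f,v0);return r.x,r.fun.reshape(-1,2)
def st():
    s=observe();print('t',s['time'],'tcp',s['tcp_pos'].round(4),'rot',s['tool_rot'].round(3),'F',s['contact_force'].round(2),'w',round(s['width'],3),'q',s['q'].round(2))
E
python3 - <<'E'
from h import *
c=cams.get_calibration('top')
f=lambda a,o:(np.array(a)+.5)/5-.5+o
C=np.array([250,110]);D=np.array([250,210])
L=[(.174,.094,.12),(.174,-.094,.12),(.1,-.094,.12),(.1,.094,.12),(0,.094,.048),(0,.076,.048),(0,-.076,.048),(0,-.094,.048),(0,.076,.016),(0,-.076,.016)]
px=np.r_[f([(153,46),(658,98),(641,291),(131,240)],C),f([(110,46),(160,51),(547,93),(600,97),(164,66),(541,105)],D)]
v,e=fit(c,L,px,[.5,0,0]);print('bay',v.round(4));print(e.round(1))
L=[(.065,.07,.046),(.065,-.07,.046),(-.065,-.07,.046),(-.065,.07,.046),(.05,0,.074),(-.05,0,.074)]
px=f([(129,170),(488,178),(486,514),(120,507),(306,199),(303,468)],D)
v2,e=fit(c,L,px,[.3,0,0]);print('box',v2.round(4));print(e.round(1))
d=v2[:2]-v[:2];cc,ss=np.cos(v[2]),np.sin(v[2]);print('box in bay',cc*d[0]+ss*d[1],-ss*d[0]+cc*d[1],v2[2]-v[2])
E
```

```text
bay [ 0.5656  0.0017 -0.1198]
[[-0.1  0.3]
 [ 0.2  0.3]
 [ 0.4  0.1]
 [-0.1 -0.1]
 [ 0.3  0. ]
 [-0.4 -0. ]
 [ 0.6 -0.5]
 [-0.7 -0.3]
 [-0.5  0.2]
 [ 0.1  0. ]]
box [ 0.4622  0.0226 -0.0374]
[[-0.7 -0.5]
 [ 0.4 -0.7]
 [ 0.4  0.3]
 [-0.8  0.5]
 [ 0.5  0.1]
 [ 0.2  0.3]]
box in bay -0.10520285549559188 0.008438821282695286 0.08241383891067333
```

Call:
{"api": "apply_moves", "payload": {
  "series": "0.15 0.25 0 0 0 33; 0.15 0.25 0 0 0 33; 0.15 0.25 0 0 0 33; 0.15 0.25 0 0 0 33; 0.15 0.25 0 0 0 33",
  "grip": 0.6
}}

```text
time: 0.6
tcp_pos: [0.3378, -0.2655, 0.2386]
tool_rot: [-2.766, -1.489, -0.0]
contact_force: [0.6, -0.4, -0.5]
width: 0.604
```

Call:
{"api": "apply_moves", "payload": {
  "series": "0.155 0.286 -0.04 0 0 31.4; 0.155 0.286 -0.04 0 0 31.4; 0.155 0.286 -0.04 0 0 31.4; 0.155 0.286 -0.04 0 0 31.4; 0.155 0.286 -0.04 0 0 31.4"
}}

```text
time: 1.1
tcp_pos: [0.456, -0.0472, 0.2079]
tool_rot: [-2.26, -2.182, 0.0]
contact_force: [0.7, -0.5, 0.3]
width: 0.598
```

Call:
{"api": "apply_moves", "payload": {
  "series": "0.036 0.066 -0.010 0 0 0; 0.036 0.066 -0.010 0 0 0"
}}

```text
time: 1.3
tcp_pos: [0.4921, 0.0199, 0.1974]
tool_rot: [-2.26, -2.181, 0.0]
contact_force: [-0.3, -1.3, -0.3]
width: 0.601
```

Run:
```python
from h import *
st()
c=cams.get_calibration('wrist');cv2.imwrite('pics/w1.png',cams.get_image('wrist')[...,::-1]);print(c)
st()
s=observe();print((2*np.arctan2(*s['tool_rot'][[1,0]])))
```

```text
t 1.3 tcp [0.4921 0.0199 0.1974] rot [-2.26  -2.181  0.   ] F [-0.28 -1.26 -0.3 ] w 0.601 q [-0.2   0.28  1.65  0.    1.21 -0.16]
{'fx': 333.26231833822686, 'fy': 333.26231833822686, 'cx': 319.8939389549702, 'cy': 237.93046620773407, 'origin': array([0.49483408, 0.09303089, 0.34317263]), 'orientation': array([ 2.85458157, -0.05058535, -0.00937188])}
t 1.35 tcp [0.4927 0.0214 0.197 ] rot [-2.258 -2.182 -0.   ] F [-1.12  1.99 -0.88] w 0.6 q [-0.2   0.28  1.65  0.    1.21 -0.16]
-4.746806046647
```

View pics/w1.png

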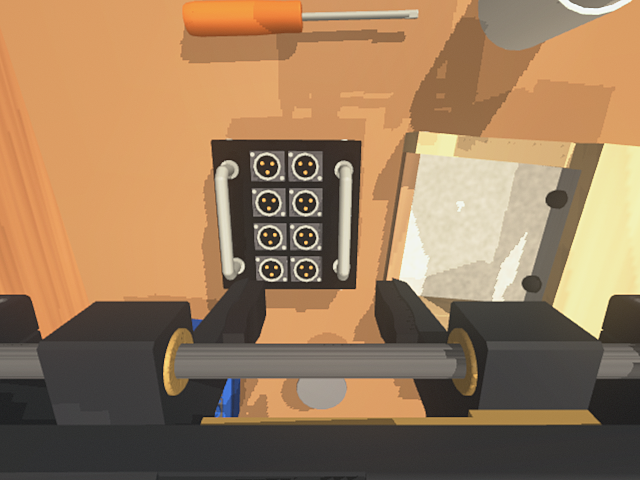

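The wrist view shows the far bar at about (347,168)–(342,268) and the near bar at (222,175)–(230,272). Next I'll project my model into this view.

Run:
```python
from h import *
c=cams.get_calibration('wrist')
b=[.4622,.0226,-.0374]
L=[(.05,.04,.074),(.05,-.04,.074),(-.05,.04,.074),(-.05,-.04,.074),(.065,.07,.046),(.065,-.07,.046),(-.065,-.07,.046),(-.065,.07,.046)]
print(proj(c,place(b,L)).round(0))
a=[.5656,.0017,-.1198]
print(proj(c,place(a,[(0,.076,.016),(0,-.076,.016),(0,.076,.048),(.1425,.045,.021),(.1425,-.045,.021)])).round(0))
a=cv2.imread('pics/w1.png')[120:320,200:600];cv2.imwrite('pics/w1c.png',cv2.resize(a,None,fx=2,fy=2,interpolation=cv2.INTER_CUBIC))
```

```text
[[345. 183.]
 [342. 276.]
 [220. 183.]
 [227. 275.]
 [361. 144.]
 [355. 293.]
 [222. 292.]
 [209. 143.]]
[[404. 156.]
 [382. 300.]
 [413. 158.]
 [545. 201.]
 [522. 286.]]
```

View pics/w1c.png

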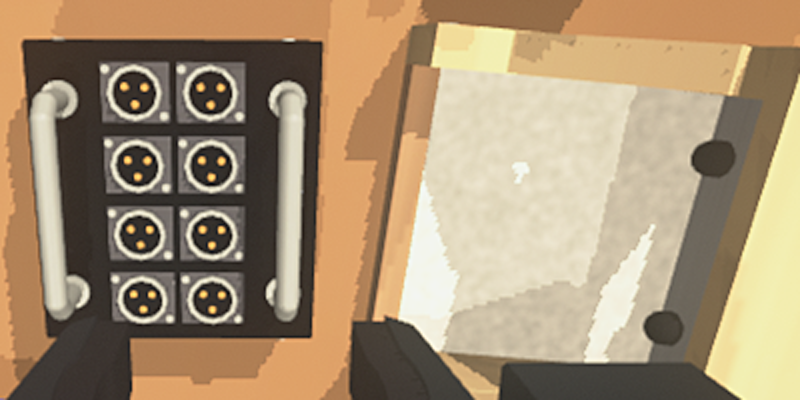

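Call:
{"api": "apply_moves", "payload": {
  "series": "0.020 0 0 0 0 0; 0.020 0 -0.05 0 0 0; 0.020 0 -0.1 0 0 0; 0.020 0 -0.13 0 0 0; 0.020 0 -0.140 0 0 0"
}}

```text
time: 1.85
tcp_pos: [0.5098, 0.0169, 0.0553]
tool_rot: [-2.26, -2.175, 0.005]
contact_force: [0.8, -0.0, 0.6]
width: 0.6
```

Call:
{"api": "apply_moves", "payload": {
  "series": "0 0 0 0 0 0; 0 0 0 0 0 0; 0 0 0 0 0 0; 0 0 0 0 0 0; 0 0 0 0 0 0",
  "grip": 0
}}

```text
time: 2.35
tcp_pos: [0.5119, 0.0167, 0.059]
tool_rot: [2.262, 2.178, 0.001]
contact_force: [0.2, -1.5, -0.3]
width: 0.173
```

Call:
{"api": "apply_moves", "payload": {
  "series": "0 0 0 0 0 0; 0 0 0 0 0 0; 0 0 0 0 0 0"
}}

```text
time: 2.65
tcp_pos: [0.5119, 0.0167, 0.0587]
tool_rot: [2.263, 2.178, 0.001]
contact_force: [-1.2, -0.4, 5.8]
width: 0.106
```

Run:
```python
from h import *
st()
cv2.imwrite('pics/w2.png',cams.get_image('wrist')[...,::-1]);cv2.imwrite('pics/s2.png',cams.get_image('scene')[120:420,200:500,::-1])
st()
```

```text
t 2.65 tcp [0.5119 0.0167 0.0587] rot [2.263e+00 2.178e+00 1.000e-03] F [-1.19 -0.44  5.82] w 0.106 q [-0.2   0.51  1.74 -0.    0.9  -0.16]
t 2.75 tcp [0.5119 0.0167 0.0587] rot [2.263e+00 2.178e+00 1.000e-03] F [-1.1  -0.19  6.35] w 0.103 q [-0.2   0.51  1.74  0.    0.9  -0.16]
```

View pics/w2.png

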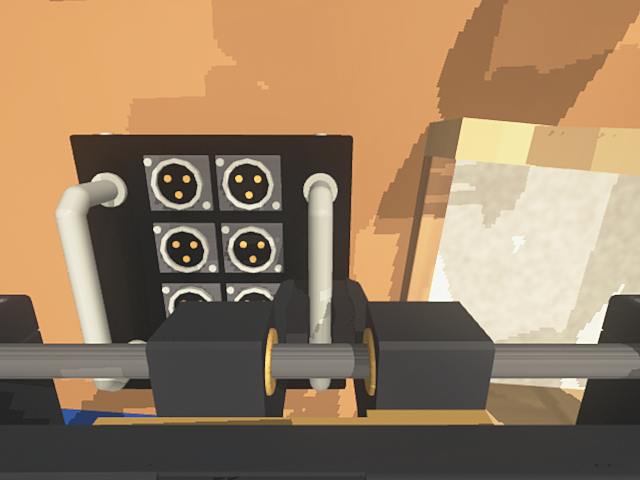

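View pics/s2.png

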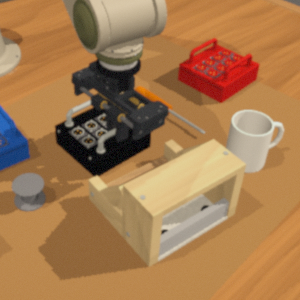

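Call:
{"api": "apply_moves", "payload": {
  "series": "0 0 0.005 0 0 0; 0 0 0.010 0 0 0; 0 0 0.015 0 0 0; 0 0 0.020 0 0 0; 0 0 0.023 0 0 0"
}}

```text
time: 3.25
tcp_pos: [0.5116, 0.0168, 0.0816]
tool_rot: [2.263, 2.179, 0.0]
contact_force: [-0.4, -0.3, -8.0]
width: 0.102
```

Call:
{"api": "apply_moves", "payload": {
  "series": "0 -0.003 0 0 0 -1; 0 -0.006 0 0 0 -2; 0 -0.009 0 0 0 -3; -0.001 -0.012 0 0 0 -4; -0.001 -0.0125 0 0 0 -4.7"
}}

```text
time: 3.75
tcp_pos: [0.5104, 0.0038, 0.0811]
tool_rot: [-2.352, -2.082, 0.0]
contact_force: [0.4, -0.5, -5.6]
width: 0.102
```

Run:
```python
from h import *
st()
cv2.imwrite('pics/w3.png',cams.get_image('wrist')[...,::-1]);cv2.imwrite('pics/s3.png',cv2.resize(cams.get_image('scene')[190:390,230:460,::-1],None,fx=3,fy=3));
cv2.imwrite('pics/t3.png',cv2.resize(cams.get_image('top')[110:330,250:400,::-1],None,fx=3.5,fy=3.5))
st()
```

```text
t 3.75 tcp [0.5104 0.0038 0.0811] rot [-2.352 -2.082  0.   ] F [ 0.36 -0.54 -5.56] w 0.102 q [-0.22  0.47  1.73 -0.    0.95 -0.1 ]
t 3.9 tcp [0.5105 0.0041 0.0812] rot [ 2.351  2.084 -0.   ] F [ 0.93  0.01 -7.04] w 0.102 q [-0.22  0.47  1.73 -0.    0.95 -0.1 ]
```

View pics/w3.png

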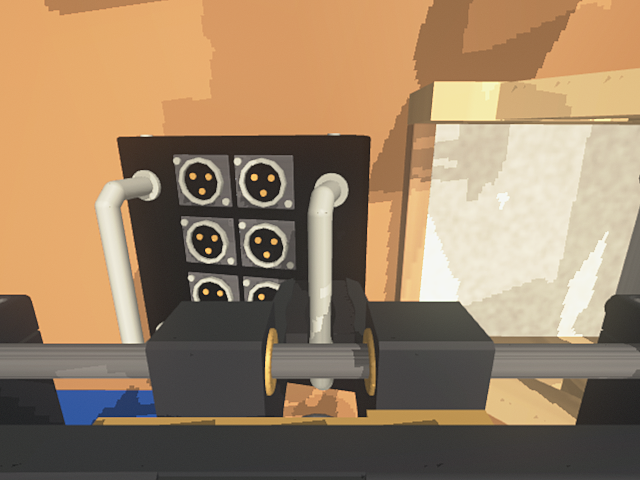

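View pics/s3.png

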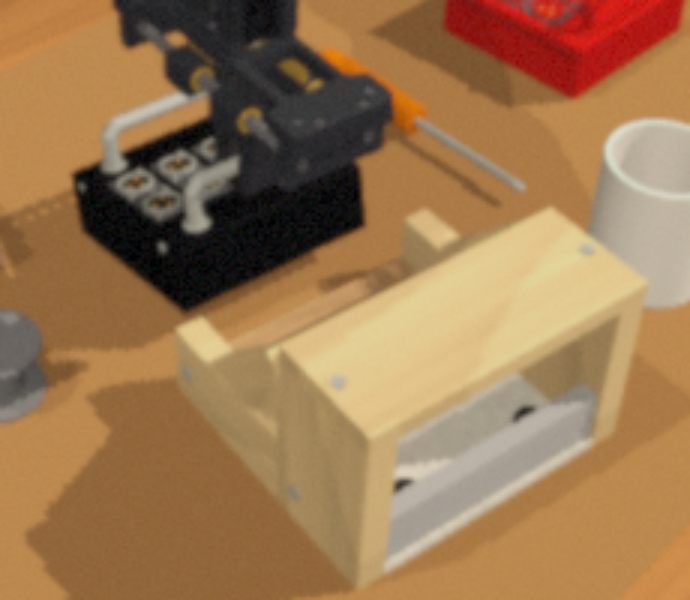

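View pics/t3.png

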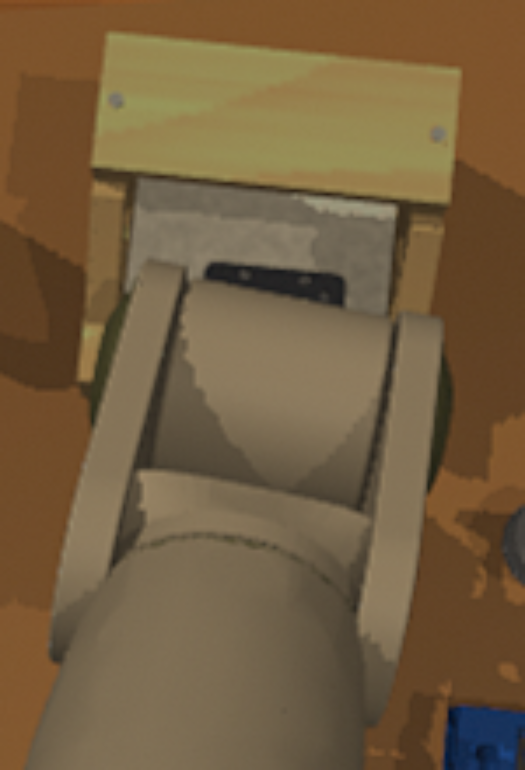

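```bash
cat >> h.py <<'E'
BAY=np.array([.5656,.0017,-.1198])
def boxpts(v,L):
    # v: near_edge x,y (bay frame), z, yaw rel bay, pitch up; L local w.r.t. near edge (x fwd,y,z up)
    r=R.from_euler('ZY',[v[3],-v[4]]).as_matrix()
    p=np.array(L,float)@r.T+np.array([v[0],v[1],v[2]])
    return place(BAY,p)
E
python3 - <<'E'
from h import *
c=cams.get_calibration('wrist')
B=place(BAY,[(0,.094,.048),(0,.076,.048),(0,.076,.016),(.014,.076,.016)])
print(proj(c,B).round(0))
L=[(0,.07,.046),(.130,.07,.046),(.015,.04,.074)]
px=np.array([(119,137),(369,136),(107,202)])
f=lambda v:(proj(c,boxpts([v[0],v[1],0,v[2],v[3]],L))-px).ravel()
r=least_squares(f,[-.15,0,0,.2]);print(r.x,r.fun.round(1))
for dy in (-.005,0,.005):
  print(proj(c,boxpts([r.x[0],dy,0,0,.2],L)).round(0).tolist())
E
```

```text
[[432.  87.]
 [428. 125.]
 [412. 127.]
 [435. 127.]]
[-0.14874535  0.00101236 -0.00471572  0.25637342] [ 0.3 -1.4 -0.7  0.   0.5  1.1]
[[125.0, 148.0], [374.0, 149.0], [118.0, 216.0]]
[[123.0, 138.0], [375.0, 137.0], [117.0, 205.0]]
[[122.0, 128.0], [375.0, 125.0], [115.0, 195.0]]
```

Call:
{"api": "apply_moves", "payload": {
  "series": "0.0095 -0.0011 0 0 0 0; 0.0190 -0.0023 0 0 0 0; 0.0285 -0.0034 0 0 0 0; 0.0380 -0.0046 0 0 0 0; 0.0477 -0.0057 0 0 0 0"
}}

```text
time: 4.4
tcp_pos: [0.5591, -0.0015, 0.081]
tool_rot: [-2.35, -2.084, 0.0]
contact_force: [-0.1, 0.0, -6.8]
width: 0.103
```

Run:
```python
from h import *
st()
cv2.imwrite('pics/w4.png',cams.get_image('wrist')[...,::-1]);cv2.imwrite('pics/s4.png',cv2.resize(cams.get_image('scene')[190:390,230:460,::-1],None,fx=3,fy=3));
st()
```

```text
t 4.4 tcp [ 0.5591 -0.0015  0.081 ] rot [-2.35  -2.084  0.   ] F [-0.06  0.04 -6.79] w 0.103 q [-0.21  0.56  1.58 -0.    1.01 -0.09]
t 4.5 tcp [ 0.5599 -0.0017  0.0813] rot [2.350e+00 2.083e+00 2.000e-03] F [ 0.46  0.33 -6.03] w 0.1 q [-0.21  0.56  1.58  0.    1.01 -0.09]
```

View pics/w4.png

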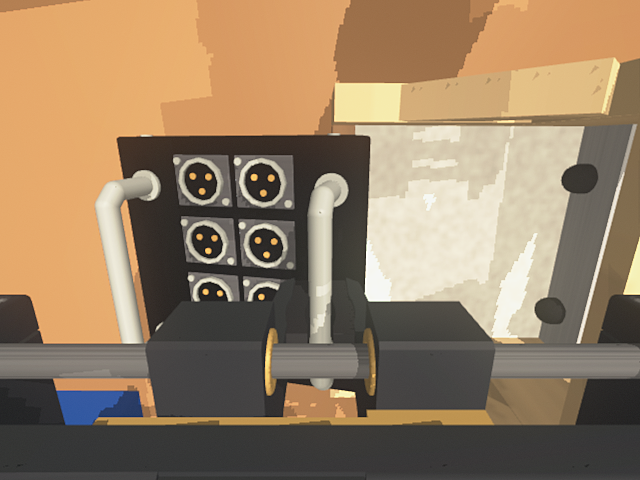

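View pics/s4.png

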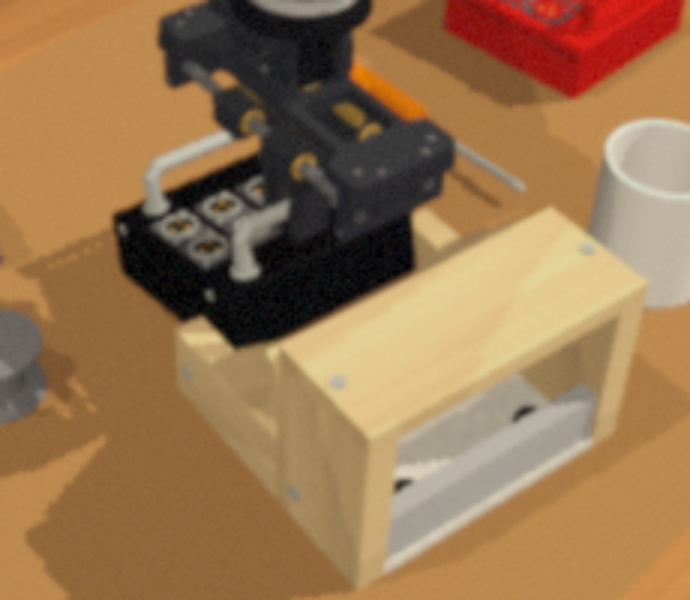

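Call:
{"api": "apply_moves", "payload": {
  "series": "0.001 0 -0.001 0 0 0; 0.001 0 -0.002 0 0 0; 0.002 0 -0.003 0 0 0; 0.002 0 -0.004 0 0 0; 0.002 0 -0.005 0 0 0"
}}

```text
time: 5.0
tcp_pos: [0.5606, -0.0015, 0.0766]
tool_rot: [2.35, 2.084, 0.001]
contact_force: [4.1, -1.2, -1.0]
width: 0.1
```

Call:
{"api": "apply_moves", "payload": {
  "series": "0 0 -0.001 0 0 0; 0.001 0 -0.002 0 0 0; 0.001 0 -0.003 0 0 0"
}}

```text
time: 5.3
tcp_pos: [0.5612, -0.0015, 0.0752]
tool_rot: [2.35, 2.084, -0.001]
contact_force: [-8.3, 0.6, 25.9]
width: 0.101
```

Call:
{"api": "apply_moves", "payload": {
  "series": "0 0 0.002 0 0 0; 0 0 0.002 0 0 0; 0 0 0.002 0 0 0"
}}

```text
time: 5.6
tcp_pos: [0.5608, -0.0013, 0.0754]
tool_rot: [-2.35, -2.084, 0.001]
contact_force: [-2.9, -0.3, 6.1]
width: 0.104
```

Run:
```python
from h import *
cv2.imwrite('pics/w5.png',cams.get_image('wrist')[...,::-1]);cv2.imwrite('pics/s5.png',cv2.resize(cams.get_image('scene')[190:390,230:460,::-1],None,fx=3,fy=3));
st()
```

```text
t 5.7 tcp [ 0.5608 -0.0013  0.0754] rot [-2.350e+00 -2.084e+00  1.000e-03] F [-3.08 -0.64  5.88] w 0.103 q [-0.21  0.57  1.58 -0.    1.   -0.09]
```

View pics/w5.png

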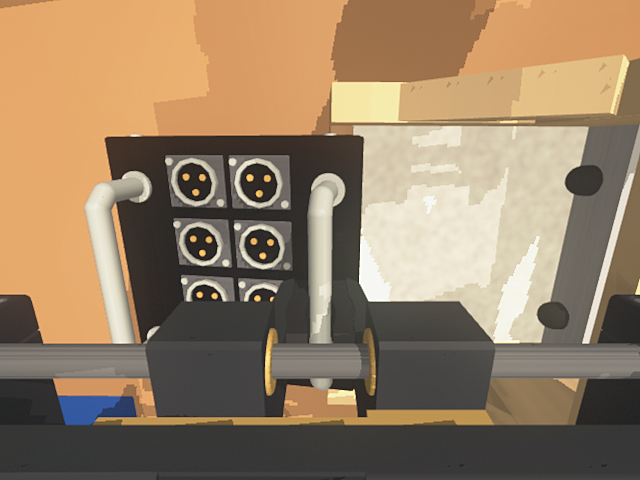

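View pics/s5.png

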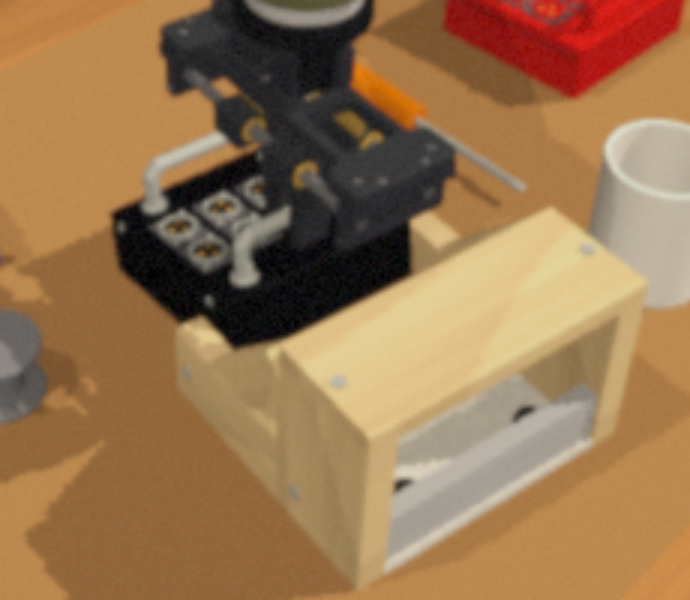

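Call:
{"api": "apply_moves", "payload": {
  "series": "0 0 0 0 0 0; 0 0 0 0 0 0; 0 0 0 0 0 0; 0 0 0 0 0 0; 0 0 0 0 0 0",
  "grip": 0.45
}}

```text
time: 6.2
tcp_pos: [0.5612, -0.0014, 0.0751]
tool_rot: [-2.351, -2.084, 0.0]
contact_force: [-0.1, 1.5, 0.9]
width: 0.452
```

Call:
{"api": "apply_moves", "payload": {
  "series": "0 0 0.02 0 0 0; 0 0 0.05 0 0 0; 0 0 0.1 0 0 0; -0.05 0.006 0.1 0 0 0; -0.10 0.012 0.10 0 0 0"
}}

```text
time: 6.7
tcp_pos: [0.4617, 0.0104, 0.1763]
tool_rot: [2.349, 2.082, 0.003]
contact_force: [-0.6, -0.6, 0.0]
width: 0.447
```

Run:
```python
from h import *
st()
cv2.imwrite('pics/w6.png',cams.get_image('wrist')[...,::-1]);cv2.imwrite('pics/s6.png',cv2.resize(cams.get_image('scene')[190:390,230:460,::-1],None,fx=3,fy=3));
st()
```

```text
t 6.7 tcp [0.4617 0.0104 0.1763] rot [2.349 2.082 0.003] F [-0.62 -0.61  0.01] w 0.447 q [-0.23  0.24  1.77  0.    1.13 -0.11]
t 6.8 tcp [0.4561 0.012  0.174 ] rot [-2.346 -2.082  0.006] F [-0.26  1.01  0.25] w 0.449 q [-0.23  0.23  1.78 -0.    1.13 -0.11]
```

View pics/w6.png

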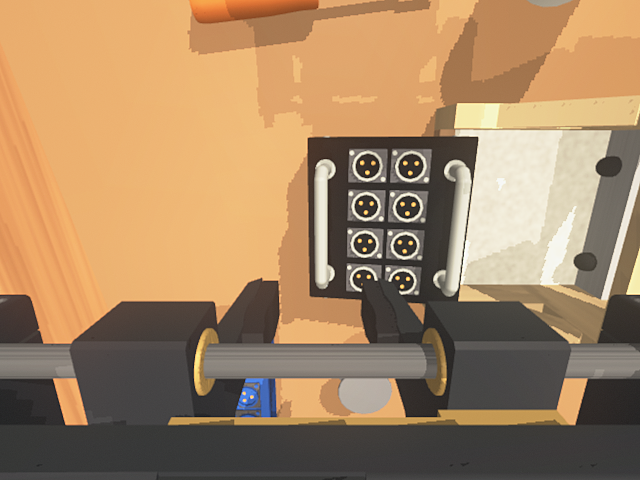

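View pics/s6.png

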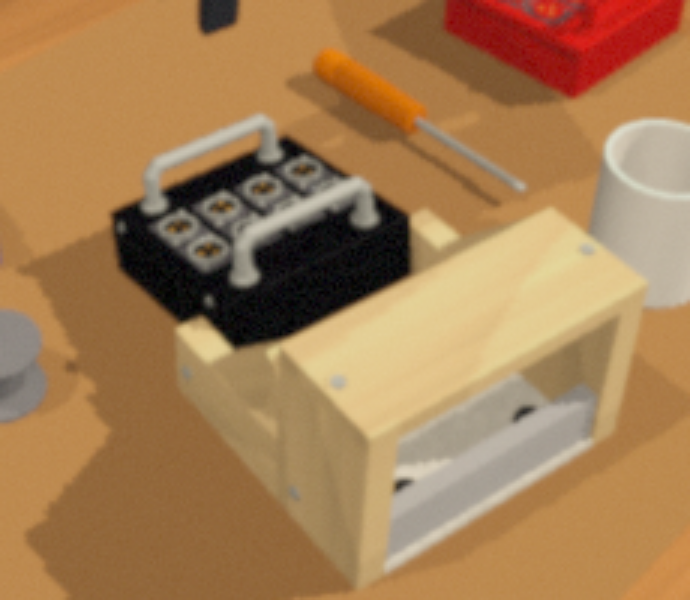

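Run:
```python
from h import *
st();c=cams.get_calibration('wrist')
im=cams.get_image('wrist');cv2.imwrite('pics/w7.png',cv2.resize(im[110:310,280:640,::-1],None,fx=2.2,fy=2.2,interpolation=cv2.INTER_CUBIC))
import pickle;pickle.dump(c,open('c7.pkl','wb'))
```

```text
t 6.8 tcp [0.4561 0.012  0.174 ] rot [-2.346 -2.082  0.006] F [-0.26  1.01  0.25] w 0.449 q [-0.23  0.23  1.78 -0.    1.13 -0.11]
```

View pics/w7.png

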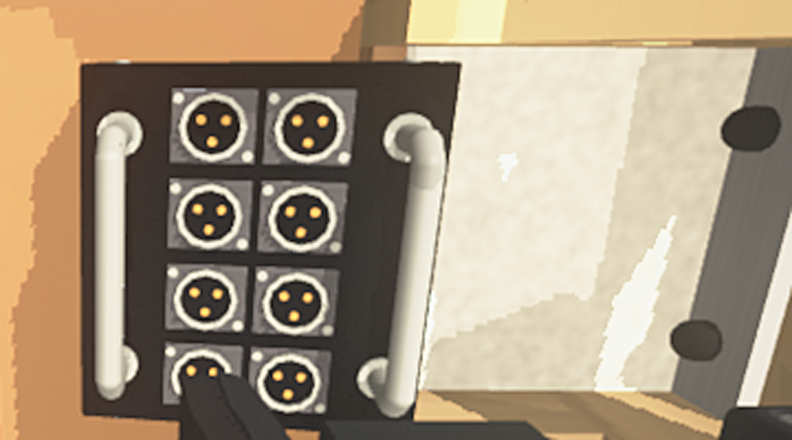

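Run:
```python
from h import *
import pickle;c=pickle.load(open('c7.pkl','rb'))
print(proj(c,place(BAY,[(.1425,.045,.021),(.1425,-.045,.021)])).round(1))
f5=lambda a:np.array(a)/2.2+[280,110]
L=[(0,.07,.046),(.130,.07,.046),(0,-.07,.046),(.130,-.07,.046),(.015,0,.074)]
px=f5([(82,63),(461,63),(84,413),(415,425),(110,262)])
w=np.array([1,1,1,.3,1])[:,None]
f=lambda v:((proj(c,boxpts([v[0],v[1],0,v[2],v[3]],L))-px)*w).ravel()
r=least_squares(f,[-.1,0,0,.16]);print(r.x,r.fun.round(1))
v=r.x;print('near bar',boxpts([v[0],v[1],0,v[2],v[3]],[(.015,0,.074),(.13,0,0)]))
```

```text
[[609.2 169.8]
 [586.  265.8]]
[-0.10868321  0.00263614 -0.00486583  0.10996479] [-0.5 -2.1  0.6 -1.4 -1.8  0.4 -0.8  1.1  1.5  3.3]
near bar [[0.46474654 0.01646228 0.07519919]
 [0.58622282 0.00123939 0.01426663]]
```

Run:
```python
from h import *
import pickle;c=pickle.load(open('c7.pkl','rb'))
f5=lambda a:np.array(a)/2.2+[280,110]
L=[(0,.07,.046),(.130,.07,.046),(0,-.07,.046),(.130,-.07,.046),(.015,0,.074)]
px=f5([(82,63),(461,63),(84,413),(415,425),(110,262)])
w=np.array([1,1,1,.3,1])[:,None]
g=lambda v:[v[0],v[1],0,v[2],np.arctan(-.016/v[0])]
f=lambda v:((proj(c,boxpts(g(v),L))-px)*w).ravel()
r=least_squares(f,[-.1,0,0]);print(r.x,r.fun.round(1))
v=r.x;print('near bar',boxpts(g(v),[(.015,0,.074),(.13,0,0)]))
```

```text
[-0.10710308  0.00245546 -0.00128285] [-1.  -1.8  2.4 -1.8 -1.7  0.5 -0.3  1.8 -0.2  3.5]
near bar [[0.4634314  0.01646684 0.07540408]
 [0.58718991 0.00140814 0.0192074 ]]
```

Call:
{"api": "apply_moves", "payload": {
  "series": "0.0073 0.003 -0.02 0 0 0; 0.0073 0.003 -0.05 0 0 0; 0.0073 0.003 -0.09 0 0 0; 0.0073 0.003 -0.11 0 0 0; 0.0073 0.003 -0.114 0 0 0",
  "grip": 0.35
}}

```text
time: 7.35
tcp_pos: [0.4693, 0.0134, 0.0593]
tool_rot: [-2.349, -2.082, 0.003]
contact_force: [-1.1, 0.4, 0.7]
width: 0.35
```

Call:
{"api": "apply_moves", "payload": {
  "series": "0 0 0 0 0 0; 0 0 0 0 0 0; 0 0 0 0 0 0; 0 0 0 0 0 0; 0 0 0 0 0 0",
  "grip": 0
}}

```text
time: 7.85
tcp_pos: [0.4692, 0.0135, 0.0616]
tool_rot: [2.35, 2.084, 0.0]
contact_force: [-4.2, 0.3, -0.4]
width: 0.102
```

Run:
```python
from h import *
cv2.imwrite('pics/w8.png',cams.get_image('wrist')[...,::-1])
st()
```

```text
t 7.9 tcp [0.4692 0.0135 0.0615] rot [ 2.351  2.084 -0.   ] F [-4.54 -0.25  0.28] w 0.101 q [-0.22  0.43  1.86 -0.    0.85 -0.1 ]
```

View pics/w8.png

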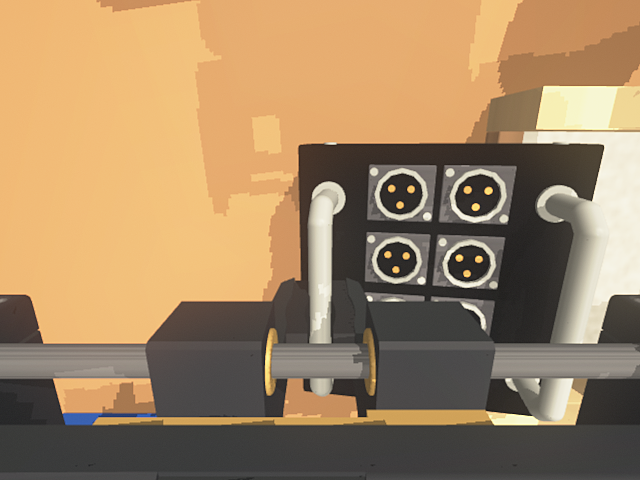

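Call:
{"api": "apply_moves", "payload": {
  "series": "0.0024 -0.0003 0.003 0 0 0; 0.0048 -0.0006 0.006 0 0 0; 0.0072 -0.0009 0.009 0 0 0; 0.0096 -0.0012 0.012 0 0 0; 0.012 -0.0014 0.015 0 0 0"
}}

```text
time: 8.4
tcp_pos: [0.4816, 0.012, 0.0765]
tool_rot: [2.351, 2.084, 0.0]
contact_force: [-1.1, 0.1, -6.0]
width: 0.098
```

Call:
{"api": "apply_moves", "payload": {
  "series": "0.008 -0.001 0.001 0 0 0; 0.016 -0.002 0.002 0 0 0; 0.024 -0.003 0.003 0 0 0; 0.032 -0.004 0.003 0 0 0; 0.042 -0.005 0.004 0 0 0"
}}

```text
time: 8.9
tcp_pos: [0.5238, 0.007, 0.0801]
tool_rot: [-2.35, -2.084, 0.0]
contact_force: [-1.7, 0.2, -1.3]
width: 0.104
```

Run:
```python
from h import *
cv2.imwrite('pics/w9.png',cams.get_image('wrist')[...,::-1]);cv2.imwrite('pics/s9.png',cv2.resize(cams.get_image('scene')[190:390,230:460,::-1],None,fx=3,fy=3));
st()
```

```text
t 9.0 tcp [0.5248 0.0068 0.0803] rot [2.350e+00 2.083e+00 2.000e-03] F [ 1.11 -0.03 -4.98] w 0.105 q [-0.21  0.49  1.69  0.    0.96 -0.09]
```

View pics/w9.png

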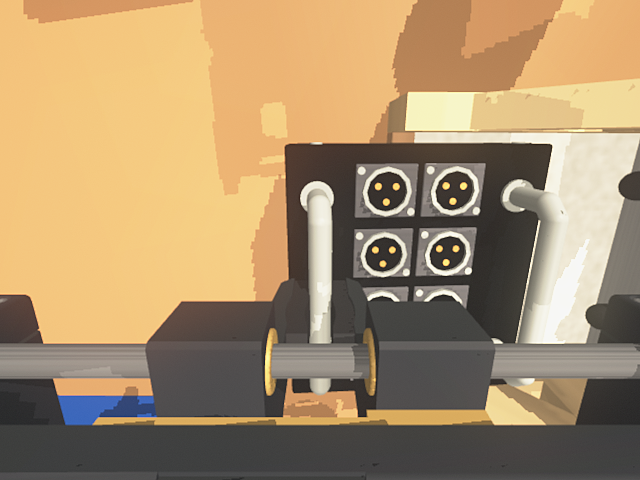

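View pics/s9.png

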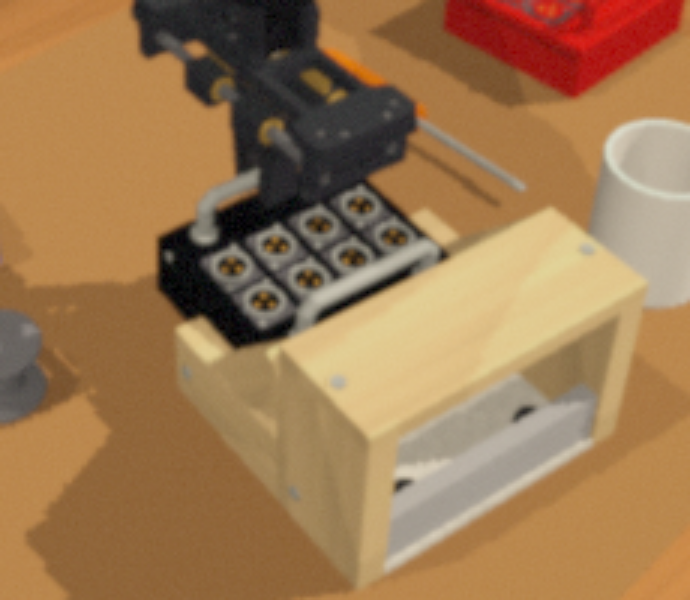

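Run:
```python
from h import *
c=cams.get_calibration('wrist')
L=[(0,.07,.046),(.130,.07,.046),(.015,.04,.074)]
px=np.array([(285,144),(551,144),(319,208)])
for z in(.016,.022):
  f=lambda v:(proj(c,boxpts([v[0],v[1],z,v[2],v[3]],L))-px).ravel()
  r=least_squares(f,[-.06,0,0,0]);print(r.x,r.fun.round(1))
print(proj(c,place(BAY,[(0,.094,.048),(0,.076,.048)])).round(0))
```

```text
[-0.06083095  0.00381604 -0.01699077 -0.04789408] [ 0.4 -5.4 -0.3 -0.9 -0.1  5.8]
[-0.06316301  0.00454466 -0.02270813 -0.08453811] [-1.5 -7.   0.1 -0.7  1.3  7.3]
[[403.  96.]
 [401. 134.]]
```

Call:
{"api": "apply_moves", "payload": {
  "series": "0.003 0 0.002 0 0 0; 0.006 -0.001 0.004 0 0 0; 0.009 -0.001 0.006 0 0 0; 0.012 -0.0015 0.007 0 0 0; 0.014 -0.0017 0.008 0 0 0"
}}

```text
time: 9.5
tcp_pos: [0.5373, 0.0054, 0.0882]
tool_rot: [-2.35, -2.084, 0.0]
contact_force: [-0.0, -0.4, -6.1]
width: 0.105
```

Call:
{"api": "apply_moves", "payload": {
  "series": "0.007 -0.0008 0 0 0 0; 0.014 -0.0017 -0.001 0 0 0; 0.021 -0.0025 -0.001 0 0 0; 0.028 -0.0034 -0.002 0 0 0; 0.035 -0.0042 -0.003 0 0 0"
}}

```text
time: 10.0
tcp_pos: [0.5729, 0.0011, 0.0851]
tool_rot: [2.351, 2.084, 0.0]
contact_force: [-1.9, 0.5, -3.6]
width: 0.107
```

Run:
```python
from h import *
cv2.imwrite('pics/w10.png',cams.get_image('wrist')[...,::-1]);cv2.imwrite('pics/s10.png',cv2.resize(cams.get_image('scene')[190:390,230:460,::-1],None,fx=3,fy=3));
st()
```

```text
t 10.1 tcp [0.5732 0.001  0.085 ] rot [2.350e+00 2.084e+00 1.000e-03] F [ 0.53 -0.5  -5.09] w 0.099 q [-0.2   0.58  1.53  0.    1.03 -0.08]
```

View pics/w10.png

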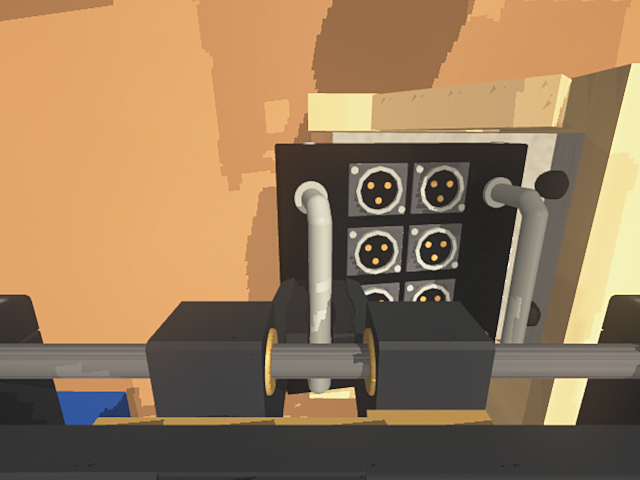

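View pics/s10.png

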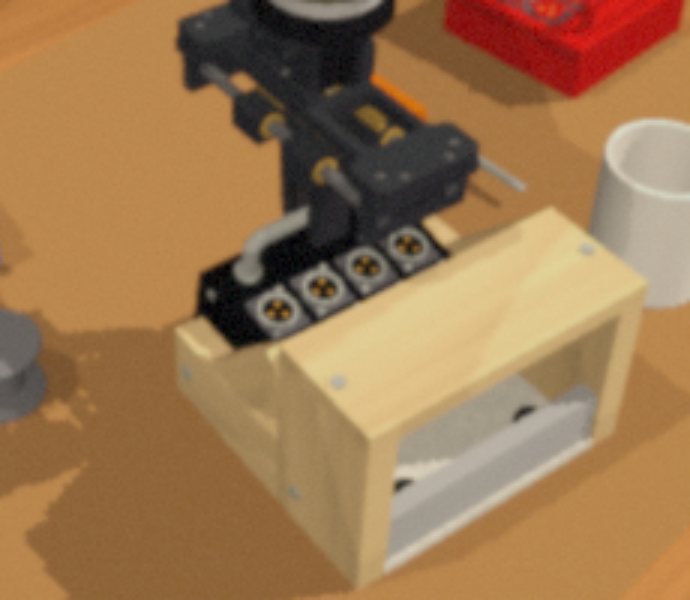

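Call:
{"api": "apply_moves", "payload": {
  "series": "0.004 -0.0005 -0.001 0 0 0; 0.008 -0.001 -0.002 0 0 0; 0.012 -0.0014 -0.003 0 0 0; 0.016 -0.0019 -0.004 0 0 0; 0.020 -0.0024 -0.005 0 0 0"
}}

```text
time: 10.6
tcp_pos: [0.5927, -0.0012, 0.0803]
tool_rot: [2.35, 2.084, 0.0]
contact_force: [-1.7, 0.2, -0.9]
width: 0.101
```

Run:
```python
from h import *
cv2.imwrite('pics/w11.png',cams.get_image('wrist')[...,::-1])
st()
```

```text
t 10.65 tcp [ 0.5932 -0.0014  0.0802] rot [2.350e+00 2.084e+00 1.000e-03] F [ 0.35 -0.25 -3.88] w 0.101 q [-0.2   0.62  1.47  0.    1.05 -0.08]
```

View pics/w11.png

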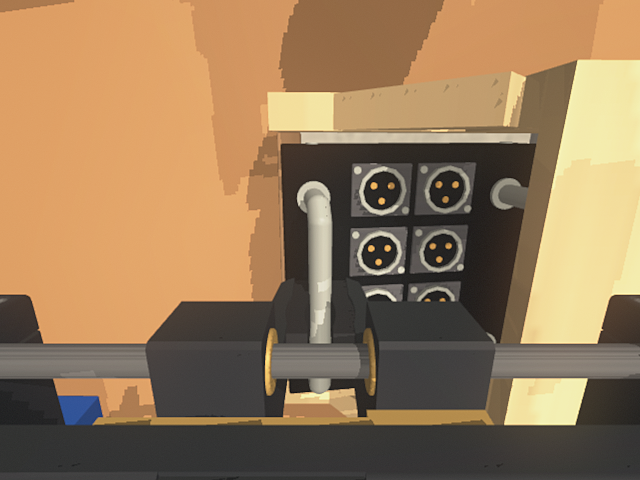

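Call:
{"api": "apply_moves", "payload": {
  "series": "0.001 0 0 0 0 0; 0.002 0 0 0 0 0; 0.003 0 0 0 0 0; 0.003 0 0 0 0 0"
}}

```text
time: 11.05
tcp_pos: [0.5954, -0.0012, 0.0803]
tool_rot: [2.35, 2.084, 0.0]
contact_force: [-2.3, 0.4, -1.8]
width: 0.101
```

Call:
{"api": "apply_moves", "payload": {
  "series": "0.0005 0 0 0 0 0; 0.001 0 0 0 0 0; 0.0015 0 0 0 0 0; 0.0015 0 0 0 0 0"
}}

```text
time: 11.45
tcp_pos: [0.5968, -0.0012, 0.0802]
tool_rot: [2.351, 2.084, 0.0]
contact_force: [-1.5, 0.3, -1.8]
width: 0.104
```

Call:
{"api": "apply_moves", "payload": {
  "series": "0.0005 0 0 0 0 0; 0.001 0 0 0 0 0; 0.001 -0.0005 0 0 0 0; 0.001 -0.0005 0 0 0 0"
}}

```text
time: 11.85
tcp_pos: [0.5978, -0.0016, 0.0801]
tool_rot: [2.351, 2.084, 0.0]
contact_force: [-0.3, 1.0, -2.6]
width: 0.102
```

Call:
{"api": "apply_moves", "payload": {
  "series": "0.0005 0 0 0 0 0; 0.001 0 0 0 0 0; 0.001 0 0 0 0 0"
}}

```text
time: 12.15
tcp_pos: [0.5988, -0.0017, 0.0802]
tool_rot: [-2.351, -2.084, 0.0]
contact_force: [-2.3, 0.1, -3.5]
width: 0.101
```

Call:
{"api": "apply_moves", "payload": {
  "series": "0.0005 0 0 0 0 0; 0.001 0 0 0 0 0; 0.001 0 0 0 0 0"
}}

```text
time: 12.45
tcp_pos: [0.5998, -0.0018, 0.0802]
tool_rot: [2.351, 2.084, 0.0]
contact_force: [-0.7, 1.1, -1.1]
width: 0.104
```

Call:
{"api": "apply_moves", "payload": {
  "series": "0.0005 0 0 0 0 0; 0.001 0 0 0 0 0; 0.001 0 0 0 0 0"
}}

```text
time: 12.75
tcp_pos: [0.6008, -0.0017, 0.0802]
tool_rot: [2.351, 2.084, 0.0]
contact_force: [-1.2, -0.5, -2.1]
width: 0.103
```

Call:
{"api": "apply_moves", "payload": {
  "series": "0.0005 0 0 0 0 0; 0.001 0 0 0 0 0; 0.001 0 0 0 0 0"
}}

```text
time: 13.05
tcp_pos: [0.6016, -0.0016, 0.0802]
tool_rot: [-2.35, -2.084, 0.0]
contact_force: [-4.4, 0.4, -0.2]
width: 0.1
```

Call:
{"api": "apply_moves", "payload": {
  "series": "-0.001 0 -0.001 0 0 0; -0.002 0 -0.002 0 0 0; -0.0025 0 -0.003 0 0 0; -0.0025 0 -0.0035 0 0 0; -0.0025 0 -0.0035 0 0 0"
}}

```text
time: 13.55
tcp_pos: [0.599, -0.0017, 0.0766]
tool_rot: [-2.35, -2.084, 0.001]
contact_force: [-3.4, 0.4, 0.6]
width: 0.101
```

```bash
cat >> h.py <<'E'
def avg(n=8):
    F=[];P=[]
    for _ in range(n):
        s=observe();F.append(s['contact_force']);P.append(s['tcp_pos']);cams.get_image('scene')
    F=np.array(F);u=np.array([.9928,-.1195,0])
    p=np.mean(P,0);print('t',s['time'],'F',F.mean(0).round(2),'sd',F.std(0).round(2),'push',-(F@u).mean().round(2),'P',p.round(4),'bar u',((p[:2]-BAY[:2])@u[:2]).round(4))
E
python3 -c "
from h import *
avg()"
```

```text
t 13.9 F [-4.49  1.24  0.74] sd [0.62 0.43 0.29] push 4.6 P [ 0.5991 -0.0017  0.0767] bar u 0.0337
```

Call:
{"api": "apply_moves", "payload": {
  "series": "0.0005 0 0 0 0 0; 0.001 0 0 0 0 0; 0.001 0 0 0 0 0"
}}

```text
time: 14.25
tcp_pos: [0.5999, -0.0015, 0.0767]
tool_rot: [-2.35, -2.084, 0.001]
contact_force: [-6.2, 2.2, 1.9]
width: 0.1
```

```bash
python3 -c "
from h import *
avg()"
```

```text
t 14.6 F [-6.3   2.58  1.71] sd [0.5  0.4  0.65] push 6.57 P [ 0.5999 -0.0015  0.0767] bar u 0.0345
```

Call:
{"api": "apply_moves", "payload": {
  "series": "0.0005 0 0 0 0 0; 0.001 -0.0003 0 0 0 0; 0.001 -0.0003 0 0 0 0"
}}

```text
time: 14.95
tcp_pos: [0.6004, -0.0015, 0.0766]
tool_rot: [-2.349, -2.083, 0.002]
contact_force: [-9.7, 3.5, 3.1]
width: 0.103
```

```bash
python3 -c "
from h import *
avg()
cv2.imwrite('pics/w12.png',cams.get_image('wrist')[...,::-1])"
```

```text
t 15.3 F [-9.23  3.25  3.34] sd [0.54 0.29 0.48] push 9.55 P [ 0.6004 -0.0015  0.0766] bar u 0.0349
```

View pics/w12.png

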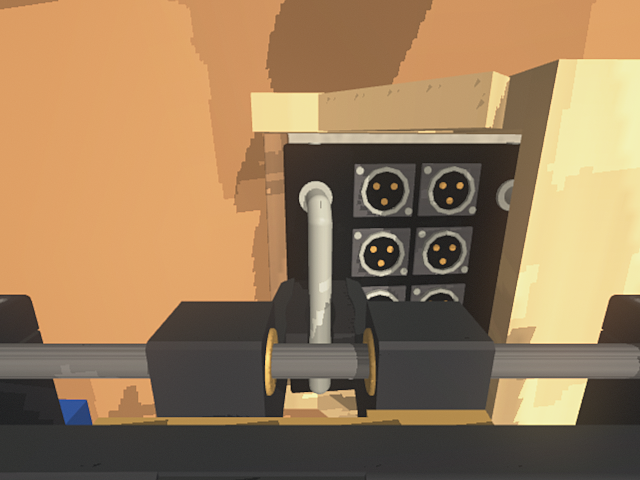

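Call:
{"api": "apply_moves", "payload": {
  "series": "0.0005 0.0003 0 0 0 0; 0.001 0.0005 0 0 0 0; 0.0015 0.0006 0 0 0 0; 0.0015 0.0006 0 0 0 0"
}}

```text
time: 15.8
tcp_pos: [0.6012, -0.0011, 0.0766]
tool_rot: [-2.348, -2.082, 0.005]
contact_force: [-13.6, 1.9, 6.1]
width: 0.105
```

```bash
python3 -c "
from h import *
avg()"
```

```text
t 16.15 F [-13.83   1.88   6.1 ] sd [0.51 0.36 0.36] push 13.96 P [ 0.6012 -0.0011  0.0766] bar u 0.0356
```

Call:
{"api": "apply_moves", "payload": {
  "series": "0.0005 0 0 0 0 0; 0.001 0 0 0 0 0; 0.001 0 0 0 0 0"
}}

```text
time: 16.5
tcp_pos: [0.6016, -0.0011, 0.0766]
tool_rot: [-2.347, -2.081, 0.007]
contact_force: [-17.3, 1.1, 8.9]
width: 0.102
```

```bash
python3 -c "
from h import *
avg()
cv2.imwrite('pics/w13.png',cv2.resize(cams.get_image('wrist')[80:340,220:560,::-1],None,fx=2.3,fy=2.3,interpolation=cv2.INTER_CUBIC))
c=cams.get_calibration('wrist')
import pickle;pickle.dump(c,open('c13.pkl','wb'))"
```

```text
t 16.85 F [-17.09   1.7    8.19] sd [0.38 0.6  0.49] push 17.17 P [ 0.6016 -0.0011  0.0766] bar u 0.0361
```

View pics/w13.png

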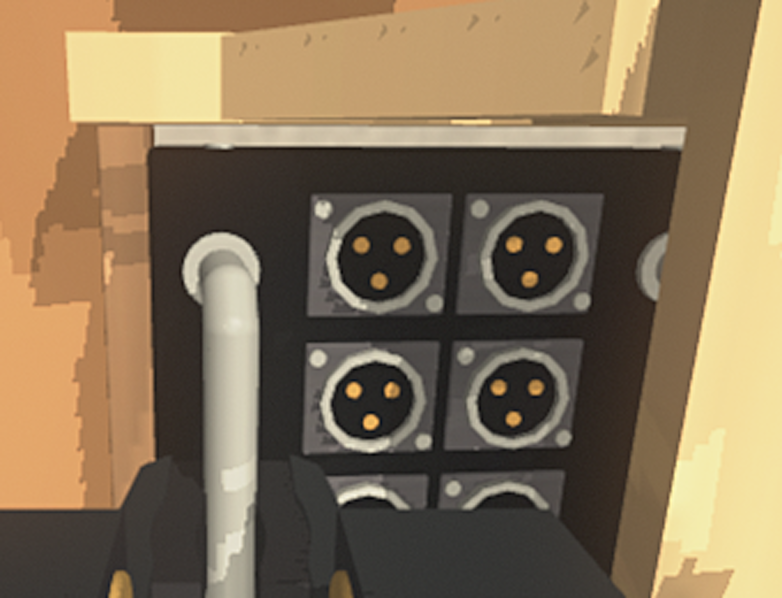

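Call:
{"api": "apply_moves", "payload": {
  "series": "-0.0003 0 -0.0005 0 0 0; -0.0006 0 -0.001 0 0 0; -0.0006 0 -0.001 0 0 0"
}}

```text
time: 17.25
tcp_pos: [0.6009, -0.001, 0.0755]
tool_rot: [-2.347, -2.081, 0.007]
contact_force: [-18.4, 1.7, 8.2]
width: 0.098
```

```bash
python3 -c "
from h import *
avg()"
```

```text
t 17.6 F [-17.73   2.34   8.21] sd [0.53 0.45 0.39] push 17.89 P [ 0.6009 -0.001   0.0755] bar u 0.0353
```

Call:
{"api": "apply_moves", "payload": {
  "series": "-0.0005 0 -0.0005 0 0 0; -0.0009 0 -0.001 0 0 0; -0.0009 0 -0.001 0 0 0"
}}

```text
time: 17.95
tcp_pos: [0.6001, -0.0009, 0.0745]
tool_rot: [-2.347, -2.081, 0.006]
contact_force: [-16.7, 2.4, 6.8]
width: 0.103
```

```bash
python3 -c "
from h import *
avg()"
```

```text
t 18.3 F [-16.33   2.52   7.29] sd [0.41 0.61 0.51] push 16.52 P [ 0.6001 -0.0009  0.0745] bar u 0.0346
```

Call:
{"api": "apply_moves", "payload": {
  "series": "-0.0004 0 -0.0005 0 0 0; -0.0007 0 -0.001 0 0 0; -0.0007 0 -0.001 0 0 0"
}}

```text
time: 18.65
tcp_pos: [0.5995, -0.0009, 0.0735]
tool_rot: [-2.347, -2.081, 0.006]
contact_force: [-16.0, 3.5, 6.8]
width: 0.105
```

```bash
python3 -c "
from h import *
avg()"
```

```text
t 19.0 F [-16.03   2.91   7.06] sd [0.4  0.47 0.24] push 16.26 P [ 0.5995 -0.0009  0.0735] bar u 0.034
```

Call:
{"api": "apply_moves", "payload": {
  "series": "-0.0002 0 -0.0005 0 0 0; -0.0005 0 -0.001 0 0 0; -0.0005 0 -0.001 0 0 0"
}}

```text
time: 19.35
tcp_pos: [0.5988, -0.0009, 0.0724]
tool_rot: [-2.347, -2.081, 0.006]
contact_force: [-16.9, 3.3, 6.8]
width: 0.105
```

```bash
python3 -c "
from h import *
avg()"
```

```text
t 19.7 F [-16.48   2.87   7.03] sd [0.45 0.42 0.52] push 16.7 P [ 0.5988 -0.0009  0.0724] bar u 0.0333
```

Call:
{"api": "apply_moves", "payload": {
  "series": "-0.0003 0 -0.0005 0 0 0; -0.0006 0 -0.001 0 0 0; -0.0006 0 -0.001 0 0 0"
}}

```text
time: 20.05
tcp_pos: [0.5982, -0.0008, 0.0713]
tool_rot: [-2.346, -2.081, 0.006]
contact_force: [-16.4, 3.1, 7.3]
width: 0.105
```

```bash
python3 -c "
from h import *
avg()"
```

```text
t 20.4 F [-16.49   3.3    6.77] sd [0.36 0.53 0.48] push 16.77 P [ 0.5982 -0.0008  0.0714] bar u 0.0327
```

Call:
{"api": "apply_moves", "payload": {
  "series": "-0.0004 0 -0.0005 0 0 0; -0.0007 0 -0.001 0 0 0; -0.0011 0 -0.0015 0 0 0; -0.0014 0 -0.002 0 0 0; -0.0014 0 -0.002 0 0 0"
}}

```text
time: 20.95
tcp_pos: [0.597, -0.0008, 0.0693]
tool_rot: [-2.347, -2.081, 0.006]
contact_force: [-15.3, 3.2, 6.1]
width: 0.106
```

```bash
python3 -c "
from h import *
avg()"
```

```text
t 21.3 F [-15.52   3.64   6.38] sd [0.44 0.35 0.31] push 15.84 P [ 0.597  -0.0007  0.0693] bar u 0.0314
```

Call:
{"api": "apply_moves", "payload": {
  "series": "-0.0004 0 -0.0005 0 0 0; -0.0008 0 -0.001 0 0 0; -0.0012 0 -0.0015 0 0 0; -0.0015 0 -0.002 0 0 0; -0.0015 0 -0.002 0 0 0"
}}

```text
time: 21.85
tcp_pos: [0.5957, -0.0007, 0.0673]
tool_rot: [-2.347, -2.082, 0.005]
contact_force: [-12.9, 4.2, 4.7]
width: 0.104
```

```bash
python3 -c "
from h import *
avg()
cv2.imwrite('pics/w14.png',cv2.resize(cams.get_image('wrist')[80:340,220:560,::-1],None,fx=2.3,fy=2.3,interpolation=cv2.INTER_CUBIC))"
```

```text
t 22.2 F [-13.83   3.76   4.94] sd [0.6  0.46 0.27] push 14.18 P [ 0.5957 -0.0007  0.0673] bar u 0.0302
```

View pics/w14.png

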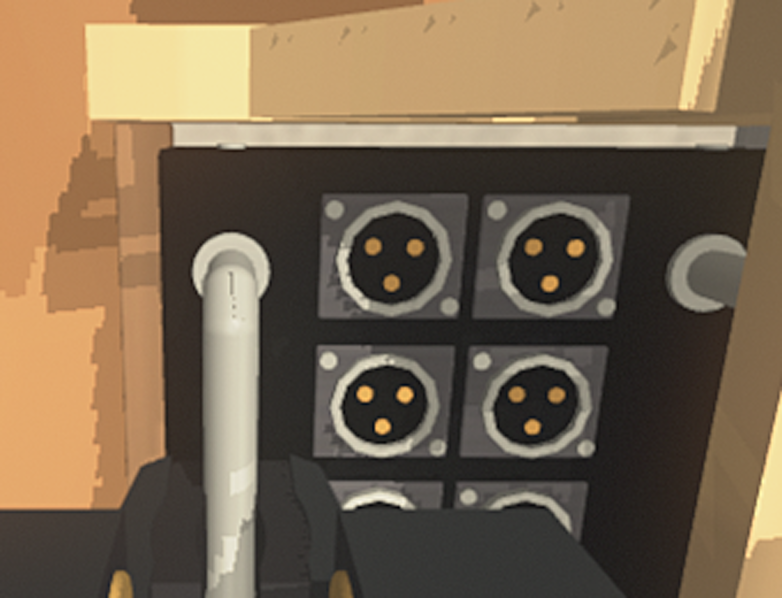

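Call:
{"api": "apply_moves", "payload": {
  "series": "-0.0004 0 -0.0005 0 0 0; -0.0007 0 -0.001 0 0 0; -0.001 0 -0.0015 0 0 0; -0.001 0 -0.0015 0 0 0"
}}

```text
time: 22.7
tcp_pos: [0.5955, -0.0007, 0.0668]
tool_rot: [-2.348, -2.083, 0.002]
contact_force: [-12.6, 4.7, 9.8]
width: 0.1
```

```bash
python3 -c "
from h import *
avg()"
```

```text
t 23.05 F [-13.2    4.88  10.43] sd [0.48 0.4  0.59] push 13.69 P [ 0.5955 -0.0007  0.0668] bar u 0.03
```

Call:
{"api": "apply_moves", "payload": {
  "series": "-0.0005 0 0 0 0 0; -0.001 0 0 0 0 0; -0.0015 0 0 0 0 0; -0.002 0 0 0 0 0; -0.002 0 0 0 0 0"
}}

```text
time: 23.6
tcp_pos: [0.5955, -0.0007, 0.0669]
tool_rot: [2.35, 2.083, 0.004]
contact_force: [-0.7, 5.1, 2.9]
width: 0.104
```

```bash
python3 -c "
from h import *
avg()"
```

```text
t 23.95 F [-1.13  5.76  2.73] sd [0.39 0.49 0.18] push 1.81 P [ 0.5955 -0.0007  0.0669] bar u 0.0299
```

Call:
{"api": "apply_moves", "payload": {
  "series": "0 0.001 0 0 0 0; 0 0.001 0 0 0 0; 0 0.001 0 0 0 0; 0 0.001 0 0 0 0; 0 0.001 0 0 0 0",
  "grip": 0.35
}}

```text
time: 24.5
tcp_pos: [0.5946, -0.0006, 0.0662]
tool_rot: [2.351, 2.084, 0.0]
contact_force: [0.2, 0.4, 0.5]
width: 0.346
```

Call:
{"api": "apply_moves", "payload": {
  "series": "0 0 0.01 0 0 0; 0 0 0.03 0 0 0; 0 0 0.06 0 0 0; 0 0 0.10 0 0 0; -0.04 0 0.10 0 0 0"
}}

```text
time: 25.0
tcp_pos: [0.5594, -0.0015, 0.1726]
tool_rot: [2.342, 2.077, 0.013]
contact_force: [-0.6, -0.7, 0.4]
width: 0.352
```

Call:
{"api": "apply_moves", "payload": {
  "series": "-0.04 0 0.02 0 0 0; -0.08 0 0.02 0 0 0; -0.12 -0.03 0.02 0 0 0; -0.14 -0.08 0.02 0 0 0; -0.14 -0.12 0.02 0 0 0"
}}

```text
time: 25.5
tcp_pos: [0.4129, -0.1213, 0.1875]
tool_rot: [2.349, 2.084, 0.001]
contact_force: [1.0, 0.5, 0.3]
width: 0.353
```

Call:
{"api": "apply_moves", "payload": {
  "series": "0 -0.05 0 0 0 0; 0 -0.10 0 0 0 0; 0 -0.15 0 0 0 0; 0 -0.2 0 0 0 0; 0 -0.2 0 0 0 0"
}}

```text
time: 26.0
tcp_pos: [0.4138, -0.3253, 0.1865]
tool_rot: [2.354, 2.077, -0.001]
contact_force: [-0.6, 0.7, 0.9]
width: 0.354
```

Run:
```python
from h import *
st()
cv2.imwrite('pics/t15.png',cv2.resize(cams.get_image('top')[115:255,250:400,::-1],None,fx=4,fy=4,interpolation=cv2.INTER_CUBIC));cv2.imwrite('pics/s15.png',cv2.resize(cams.get_image('scene')[190:390,230:490,::-1],None,fx=3,fy=3));
```

```text
t 26.0 tcp [ 0.4138 -0.3253  0.1865] rot [ 2.354e+00  2.077e+00 -1.000e-03] F [-0.65  0.7   0.9 ] w 0.354 q [-0.89  0.36  1.57 -0.    1.21 -0.76]
```

View pics/t15.png

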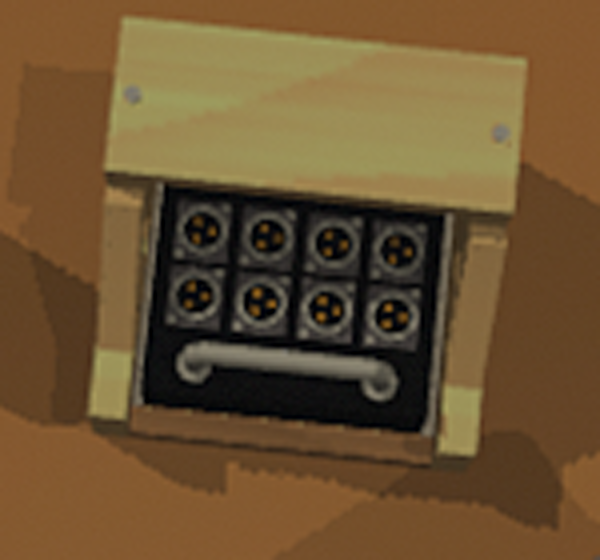

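View pics/s15.png

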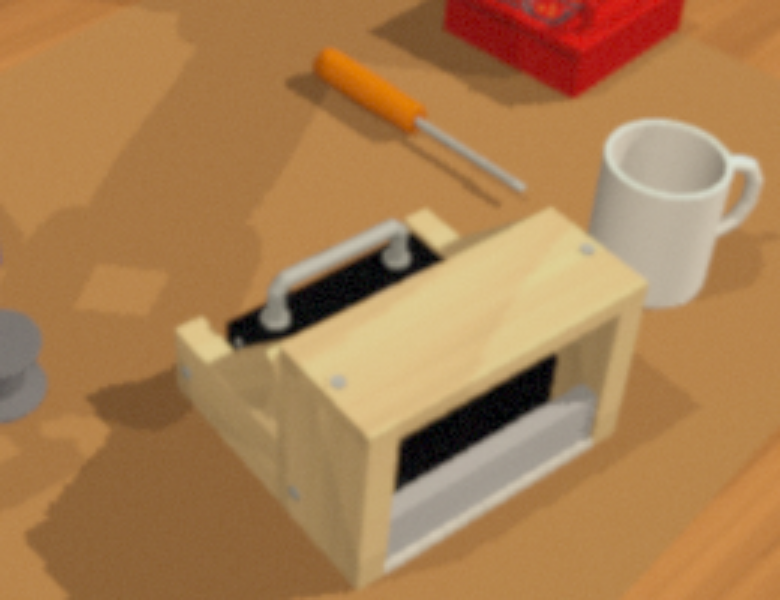

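Run:
```python
from h import *
c=cams.get_calibration('top')
L=[(0,.07,.046),(0,-.07,.046),(.015,.04,.074),(.015,-.04,.074)]
for n,v in(('home',[.014,0,.006,0,0]),('onsill',[.0125,0,.016,0,-.077])):
  q=(proj(c,boxpts(v,L))-[250,115]+.5)*4-.5;print(n,q.round(0).tolist())
print(((proj(c,place(BAY,[(0,.076,.016),(0,-.076,.016),(.014,.076,.016),(.014,-.076,.016)]))-[250,115]+.5)*4-.5).round(0))
```

```text
home [[142.0, 392.0], [431.0, 421.0], [207.0, 355.0], [376.0, 372.0]]
onsill [[141.0, 383.0], [433.0, 413.0], [207.0, 342.0], [378.0, 359.0]]
[[129. 433.]
 [433. 464.]
 [132. 406.]
 [436. 437.]]
```

```bash
python3 -c "
from h import *
st();print(bot.job_done())"
```

```text
t 26.1 tcp [ 0.4143 -0.3208  0.1864] rot [-2.352 -2.082 -0.   ] F [ 1.47  0.81 -0.12] w 0.346 q [-0.88  0.36  1.58  0.    1.21 -0.76]
the job is handed in; nothing more can be done
None
```

The black stage box is in the gear bay, flat on the floor between sill and bumpers. I let go, moved the arm clear and handed the job in at about 26 s. No verdict was reported, so what follows is from my own checks.

**How it went in:** I tipped the far edge up by the far handle and set it on the sill while the near edge was still on the bench. It stood there unheld before I changed grip. I then took the near handle, raised the near end and slid the box along the floor to the bumpers. I pressed with about 17 N at the bar (peak average 17.9 N) and lowered the near edge behind the sill.

**Last checks:**
- **Seated:** the near edge came down onto the floor at the expected height. When I eased the push from 14 N to about 2 N the bar did not move, so the sill is holding the box.
- **Position:** in the final top view the near handle lies about 3 px (in the 4× enlargement) from where it should be at home. If the box were resting on the sill it would be 13 px further off. The box looks straight and centred.
- **Bystanders:** the mug and screwdriver look unmoved in the final picture. The reel is only partly in view there, and its visible part looks unmoved.

**Two small flaws:**
- Setting the far edge on the sill briefly pressed with about 26 N, well under the 70 N limit.
- A sideways force of 3–6 N built up during the last lowering and vanished on release.

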